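# Fit the dosing cap on the tablet dispenser and hold it half open

### The job

Push the loose catch tub up flush and square against the side of the tablet dispenser, under its chute, and leave it there. Then set the dosing cap fully down into the bayonet mouth on top of the dispenser, twist it clockwise against its spring to the half-way mark (40 degrees, half of the 80-degree turn) and never on to the lock click. Finish while still gripping the cap and holding it there (it springs back if let go), without disturbing the goods standing around.

Things in the scene. Friction and masses are not known exactly. Their poses are not given: they have to be found in the camera images.
- dispenser: White tablet dispenser, fixed. Housing 140 mm along its x, 120 along its y, 135 tall; origin on the counter under its centre, z up. A steel chute 74 mm wide sticks out 40 mm from its -y side, 90 mm or more above the counter. On top a round neck, outer radius 48 mm, rises to 165 mm and holds the bayonet mouth; its rim bears dark raised marks, each on both sides.
- mouth (a point): Centre of the bayonet mouth, level with the neck's top, 165 mm up. Axes as the dispenser's. Hole of radius 26.5 mm with two notches along +x and -x (15 mm wide, out to radius 34) through a flange 8 mm thick; chamber floor 20 mm down. Marks on the rim: square pip at the notches (start); radial rib 40 degrees clockwise from above (half-way); rib along the rim at 80 degrees (locked).
- side (a point): Point on the dispenser's flat -y side face that the tub must meet: mid-face along x, 60 mm from the dispenser's axis, 35 mm above the counter. Axes as the dispenser's.
- tub: Loose open white tub, 120 mm along its x, 100 along its y, 70 tall, walls 4, 0.3 to 0.55 kg; origin on the counter under its centre. It starts some 20 to 80 mm short of the dispenser's -y side, up to 12 degrees askew. Its +y face is to meet that side: its origin is then at y = -110 mm in the dispenser's frame. It slides easily when pushed near mid-height.
- cap: Loose grey cap, 0.12 kg, upright on the counter; origin under its centre. Plug radius 24 mm, 17 high, two lugs at its foot along +x and -x (10 wide, 6 high, out to radius 31); disc radius 36 at 17 to 23 mm; on it a grip bar along x, 62 long, 16 thick (y), from 23 to 51 mm up, right over the lugs. Same after a half turn. Fully down, the disc rests on the neck and the origin is 148 mm up.
- shutter (a joint): Sprung shutter ring in the mouth, turned by the lugs: rad, 0 closed, grows clockwise from above. The lugs reach it after about 0.1 rad of twist, so it reads about 0.1 less than the twist: about 0.6 at half-way. Spring 0.06 Nm at the start, 0.13 at half-way. Click pawls are felt from a twist of 0.9 rad; the click is at about 1.15 (reading 1.05). Anticlockwise the lugs meet a stop.
- cleaner: Bystander: white bottle with red cap, radius 30 mm, 180 mm tall, origin under its centre. Leave alone.
- jar: Bystander: yellow jar with green lid, radius 36 mm, 75 mm tall, origin under its centre. Leave alone.
- carton: Bystander: cardboard carton 60 x 100 mm, 45 mm tall, origin under its centre. Leave alone.

How it is judged:
By the outcome, as a careful person would: the job done as asked, in the order asked, and still so for the second after the job is handed in, while the arm keeps its last pose, push and grip.
It also fails if it takes over 61 s, if anything falls off the work surface, if the arm or the gripper's body presses on something with over 40 N, if the wrist force passes 120 N, or if a joint passes its speed limit or range.

### The arm

A 7-joint arm with a two-finger parallel gripper is mounted at the origin on the work surface. World frame = base frame: x ahead of the robot, y to its left, z up, the work surface at z = 0. Lengths are in m, angles in degrees, forces in N, time in s.
With the tool pointing down it reaches from about 0.425 to 0.875 m from the base axis. Payload 4.7 kg.
Tool frame: the origin (TCP) lies between the finger pads; the fingertips stand env.tip_reach ahead of it and the grasp point (between the pads) lies 2 mm behind it (env.tip_reach is the distance from the TCP to the fingertips, in m); z points along the fingers, y is the line along which they close (so a half turn about z gives the same grasp; the last joint's range is limited). The gripper opens to 87 mm and grips with 3 to 60 N. Pads are 19 mm wide; open, the fingers measure 117 mm over their backs; the gripper's body (75 mm by 190 mm) begins 51 mm behind the grasp point.
Start: joints at [65.208, 18.392, -4.016, 83.108, 1.295, 78.541, -3.26], TCP at [0.281, -0.586, 0.24] pointing down, gripper open.
Joint ranges: [-163.93, 163.93], [-17.29, 119.83], [-79.2, 71.16], [3.27, 140.29], [-89.18, 269.18], [5.43, 117.66], [-154.24, 154.24]. Speed limits (degrees/s): [147.25, 147.25, 180, 180, 180, 180, 180].

### API

Orientations are given as [roll, pitch, yaw] about the fixed x, y, z axes, in that order (R = Rz(yaw) Ry(pitch) Rx(roll)).
In Python, from cell import env, read_camera gives the robot as it stands (env), with the cameras as plain functions.
- The arm moves only by the tool tcp_steps, called after "Request:" as name(argument=value, ...) on one line, values as JSON. Schema: {"type":"object","properties":{"offsets":{"type":"array","items":{"type":"number"},"minItems":5,"maxItems":40},"grip_n":{"type":"number"},"only":{"type":"string"},"quiet":{"type":"boolean"},"lines":{"type":"string"}},"required":["offsets"],"additionalProperties":false}. offsets is one flat list of numbers that holds 1 to 8 rows one after another, with no inner brackets; each row has 5 numbers: dx, dy, dz in normalised numbers (1 is 1 m), then a turn about the tool's z in shares of 180 degrees (1.0 is 180 degrees), then the finger opening in m; each row is the pose to reach, as a shift and turn from the pose commanded when the call began, along the tool's axes at that moment; what a row does not reach only later rows make up. A row lasts 1/12 s, in which the tool goes at most 0.0417 m and 7.16 degrees, less where a joint would pass 70% of its speed; a pose out of reach is approached as far as the arm can. The fingers move at their own pace and stop on an object; grip_n is the grip in N (left out, the last holds). Time passes only in rows, so rows that do not move let the fingers close. The tool returns the time, the measured TCP pose, the force, the opening and the grip force at its end. only (a regular expression) keeps the lines of the reply that match it, lines (a string "A,B") keeps lines A to B, and quiet returns only ok. Shift and turn numbers lie between -1 and 1, and a call with a number outside is refused. Input that does not fit is refused with a message, and nothing moves.
- env.get_obs(): the state, without advancing time (a new reading comes with each control period).
- read_camera(name): name is "scene" or "side" or "wrist"; returns a dict with "color" (400x640x3 uint8, blue, green, red), "fx", "fy", "cx", "cy" (pixels), "world_from_camera" (4x4, takes a point from camera to world coordinates). Camera axes: x right, y down, z forward; pixel columns grow to the right and rows downward; lengths in m; the calibration is good to about 2 mm. The wrist camera is an equidistant fisheye: a pixel r from the principal point sees the ray r / f radians off the axis. A picture is of the moment at which its call begins. There is no depth.
- env.sign_off(): hands the job in; it is judged then, once.
The state is a dict: "time_s": time; "qpos": joint angles; "joint_velocities": joint speeds; "effort": joint torques, N m; "tool_pos": TCP position; "tool_rot": TCP orientation; "force": force on the tool from outside, world axes, zero at the start; "wrist_torque": the same for the moment, N m; "grip_width": finger opening in m; "grasp_force": force on a finger pad.
Only numpy, scipy, OpenCV 4.12 (cv2) and the standard library are available. Lean on these libraries where they do the work, as an engineer would, in place of code of your own. Each camera call takes 0.05 s, during which the arm holds its last target. There are 200 camera calls.

## Working session

There is one attempt and no reset: what is moved stays moved. The work goes in short steps, Python scripts to look and compute and a tool call to move; the robot and the scene stay as the last step left them, time stands still between calls to the robot, and variables do not carry over. Pictures are saved under pics/ and viewed, at most 10 in all, crops included, and the job is handed in when it is done.

```bash
ls; mkdir -p pics; cat > h.py <<'E'
import numpy as np, cv2
from cell import env, read_camera
def shot(n,name=None):
    c=read_camera(n)
    if name: cv2.imwrite('pics/'+name+'.png',c['color'])
    return c
def ray(c,u,v,fish=False):
    x=(u-c['cx'])/c['fx'];y=(v-c['cy'])/c['fy']
    if fish:
        r=np.hypot(x,y); d=np.array([np.sin(r)*x/max(r,1e-9),np.sin(r)*y/max(r,1e-9),np.cos(r)])
    else: d=np.array([x,y,1.])
    T=np.array(c['world_from_camera']); d=T[:3,:3]@d
    return T[:3,3],d/np.linalg.norm(d)
def plane(c,u,v,z,fish=False):
    o,d=ray(c,u,v,fish); return o+d*(z-o[2])/d[2]
def tri(rs):
    A=np.zeros((3,3));b=np.zeros(3)
    for o,d in rs:
        P=np.eye(3)-np.outer(d,d);A+=P;b+=P@o
    p=np.linalg.solve(A,b); return p,[np.linalg.norm((np.eye(3)-np.outer(d,d))@(p-o)) for o,d in rs]
def proj(c,p,fish=False):
    T=np.linalg.inv(np.array(c['world_from_camera'])); q=T[:3,:3]@np.array(p)+T[:3,3]
    if fish:
        a=np.hypot(q[0],q[1]);t=np.arctan2(a,q[2]); return c['cx']+c['fx']*t*q[0]/a, c['cy']+c['fy']*t*q[1]/a
    return c['cx']+c['fx']*q[0]/q[2], c['cy']+c['fy']*q[1]/q[2]
E
python3 - <<'E'
from h import *
for n in ['scene','side','wrist']:
    c=shot(n,n+'0'); print(n,c['fx'],c['cx'],c['cy'],np.round(c['world_from_camera'],3).tolist())
o=env.get_obs(); print(o['tool_pos'],o['tool_rot'],o['force'],env.tip_reach,o['time_s'])
E
```

```text
cell.py
pics
scene 512.3913765210123 318.09345076130717 210.21834110228468 [[0.754, 0.519, -0.402, 1.108], [0.657, -0.6, 0.457, -0.6], [-0.004, -0.609, -0.793, 1.105], [0.0, 0.0, 0.0, 1.0]]
side 441.0873846427251 316.136856056965 198.59064100140688 [[0.877, 0.329, -0.35, 0.966], [0.48, -0.589, 0.65, -0.725], [0.007, -0.738, -0.675, 0.834], [0.0, 0.0, 0.0, 1.0]]
wrist 309.70691628693146 323.72784354062435 195.69739330291938 [[0.432, -0.865, -0.256, 0.351], [-0.902, -0.415, -0.12, -0.552], [-0.002, 0.283, -0.959, 0.384], [0.0, 0.0, 0.0, 1.0]]
[ 0.28064679 -0.58585839  0.23870598] [-1.79914893e+02  6.44195959e-03  2.56014108e+01] [-0.25328639  0.0166862   0.72679006] 0.017 0.15
```

View pics/scene0.png

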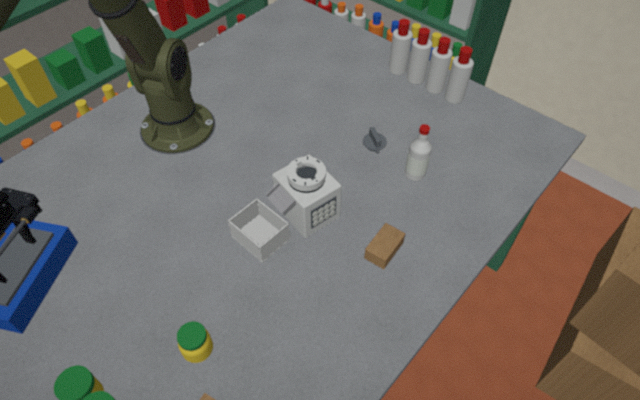

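View pics/side0.png

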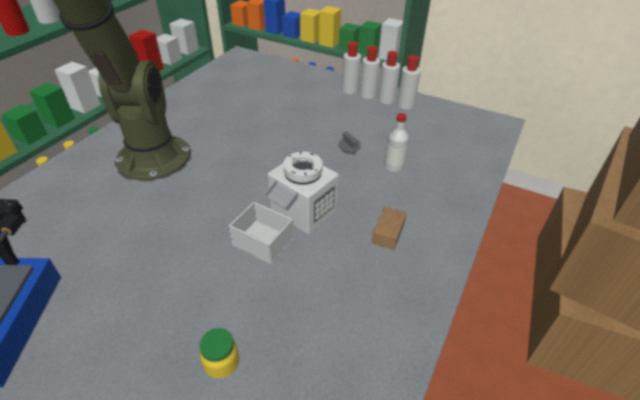

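The scene view shows the dispenser neck at about (307,172), tub (259,229), cap (375,140), cleaner (419,155), carton (384,245) and jar (194,341). In the side view the neck is at (303,165), tub (262,232) and cap (349,143). I'll enlarge both.

```bash
python3 - <<'E'
from h import *
a=cv2.imread('pics/scene0.png')[120:270,220:420]; b=cv2.imread('pics/side0.png')[120:270,220:420]
cv2.imwrite('pics/crop0.png',np.vstack([cv2.resize(x[:, :],None,fx=4,fy=4,interpolation=cv2.INTER_CUBIC) for x in [a]]))
cv2.imwrite('pics/crop1.png',cv2.resize(b,None,fx=4,fy=4,interpolation=cv2.INTER_CUBIC))
E
```

```text
(no output)
```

View pics/crop0.png

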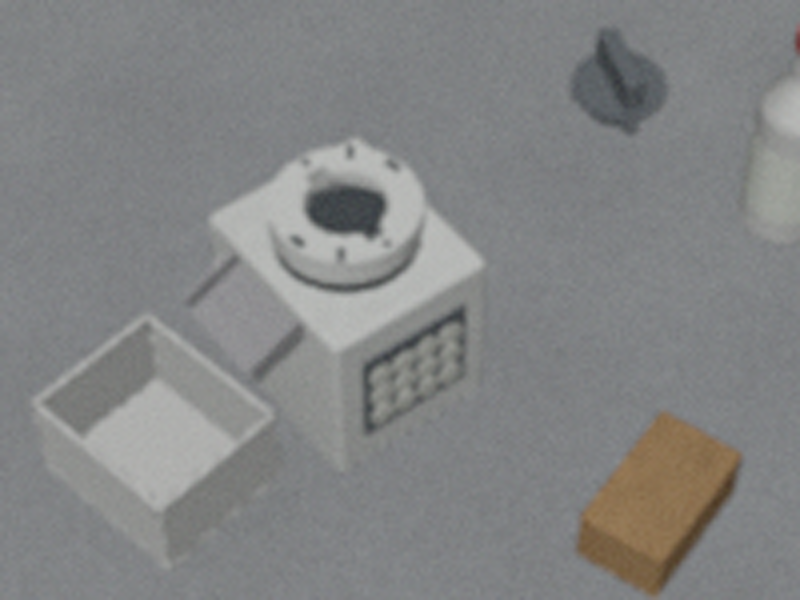

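View pics/crop1.png

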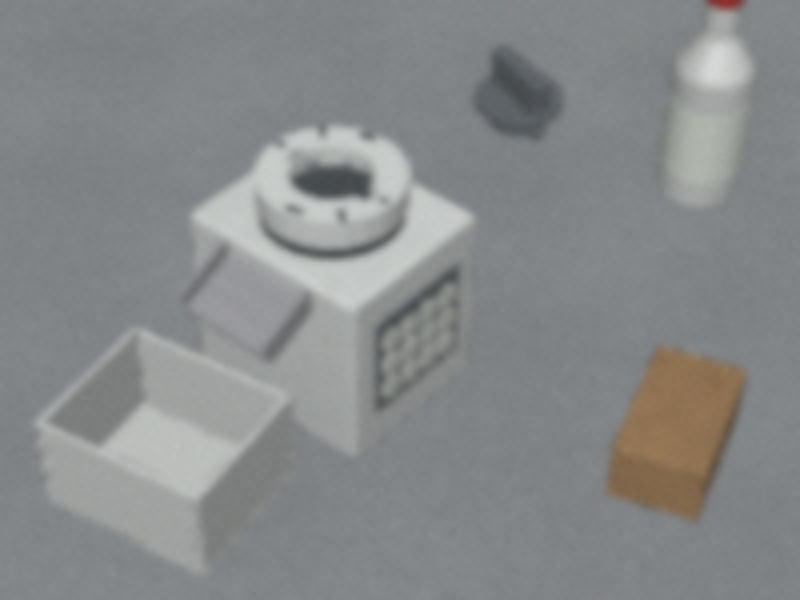

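The crops (4x, offset (220,120)) show the tub rim corners, the housing top corners, and the six rim marks. The pip is at scene crop (305,160)/(388,242). The half-way rib is at (350,150)/(340,255). The cap bar runs (607,35)-(640,100).

```bash
cat > m1.py <<'E'
from h import *
s=shot('scene'); d=shot('side')
def t(n,a,b):
    a=np.array(a)/4+[220,120]-.375; b=np.array(b)/4+[220,120]-.375
    p,e=tri([ray(s,*a),ray(d,*b)]); print(n,np.round(p,4),'res',np.round(e,4)); return p
H=[t('house'+k,a,b) for k,a,b in [('left',(212,220),(192,214)),('front',(342,348),(357,307)),('right',(484,263),(474,216))]]
ax=H[1]-H[0]; print('len',np.linalg.norm(ax),np.linalg.norm(H[2]-H[1]),'yaw x',np.degrees(np.arctan2(ax[1],ax[0])),'y',np.degrees(np.arctan2(*(H[2]-H[1])[[1,0]])),'ctr',(H[0]+H[2])/2)
m=t('mouth',(345.5,202),(332,171.5))
for k,a,b in [('pip-',(305,160),(280,142)),('pip+',(388,242),(384,200)),('rib',(350,150),(323,130)),('rib2',(340,255),(342,215)),('tan',(393,163),(370,134)),('tan2',(297,242),(294,208))]:
    p=t(k,a,b)-m; print('   ang',np.degrees(np.arctan2(p[1],p[0])),np.hypot(*p[:2]))
T=[t('tub'+k,a,b) for k,a,b in [('L',(35,402),(38,423)),('T',(150,318),(138,332)),('R',(273,413),(292,400)),('F',(165,508),(205,500))]]
for i in range(4):
    e=T[(i+1)%4]-T[i]; print(np.linalg.norm(e),np.degrees(np.arctan2(e[1],e[0])))
print('tub c',np.mean(T,0))
A=t('bar far',(607,33),(500,50));B=t('bar near',(640,103),(555,96)); e=B-A; print('bar',np.linalg.norm(e),np.degrees(np.arctan2(e[1],e[0])),(A+B)/2)
E
python3 m1.py
```

```text
houseleft [ 0.4586 -0.0354  0.1418] res [0.0014 0.0014]
housefront [ 0.5856 -0.0543  0.1357] res [0.0006 0.0006]
houseright [0.6106 0.049  0.1413] res [0.0004 0.0004]
len 0.1285777865832136 0.10644645800213207 yaw x -8.455697960555737 y 76.42833332980119 ctr [0.53457505 0.00680787 0.14158281]
mouth [0.5318 0.0103 0.1725] res [0.0004 0.0004]
pip- [0.4895 0.0195 0.1732] res [0.0008 0.0008]
   ang 167.73400423481095 0.04325640381510866
pip+ [0.5707 0.0052 0.1691] res [0.0004 0.0004]
   ang -7.429065251439968 0.03923534570493439
rib [0.5053 0.0444 0.1725] res [0.0001 0.0001]
   ang 127.85038549488043 0.04315131045051882
rib2 [ 0.5583 -0.0241  0.1735] res [0.0003 0.0003]
   ang -52.306503291750744 0.04344147370569942
tan [0.5352 0.0511 0.176 ] res [0.0001 0.0001]
   ang 85.27070792148892 0.040922210026669
tan2 [ 0.532  -0.0341  0.1748] res [0.0011 0.0011]
   ang -89.72673227765664 0.04434324518627694
tubL [ 0.435  -0.1764  0.0723] res [0.0005 0.0005]
tubT [ 0.4422 -0.0821  0.0734] res [0.0004 0.0004]
tubR [ 0.556  -0.0858  0.073 ] res [0.0014 0.0014]
tubF [ 0.5551 -0.1802  0.0741] res [0.0009 0.0009]
0.09455486187267727 85.60245829855394
0.1138075419678933 -1.8258755385586205
0.09449794646669275 -90.51035351183089
0.12023101323107295 178.16753669188955
tub c [ 0.49706584 -0.13112768  0.07321175]
bar far [0.4945 0.3349 0.058 ] res [0.001 0.001]
bar near [0.5651 0.2797 0.0736] res [0.0002 0.0002]
bar 0.09097400270154221 -38.06766062604521 [0.52979206 0.30729468 0.06583888]
```

```bash
cat > m2.py <<'E'
from h import *
s=shot('scene'); d=shot('side')
def cen(c,f,box):
    h=cv2.cvtColor(c['color'],cv2.COLOR_BGR2HSV); m=f(h).astype(np.uint8); k=np.zeros_like(m); x0,y0,x1,y1=box; k[y0:y1,x0:x1]=m[y0:y1,x0:x1]
    mm=cv2.moments(k,True); return mm['m10']/mm['m00'],mm['m01']/mm['m00'],mm['m00']
red=lambda h:((h[...,0]<8)|(h[...,0]>172))&(h[...,1]>120)
green=lambda h:(h[...,0]>45)&(h[...,0]<80)&(h[...,1]>120)
brown=lambda h:(h[...,0]>6)&(h[...,0]<22)&(h[...,1]>80)
dark=lambda h:(h[...,2]<105)
for n,f,b1,b2 in [('cleaner cap',red,(415,122,435,136),(390,110,412,124)),('jar lid',green,(170,315,220,365),(190,320,250,370)),('carton',brown,(355,215,410,275),(360,200,415,255)),('cap',dark,(355,120,392,158),(332,125,368,158))]:
    a=cen(s,f,b1);b=cen(d,f,b2); p,e=tri([ray(s,*a[:2]),ray(d,*b[:2])]); print(n,a,b,np.round(p,4),np.round(e,4))
E
python3 m2.py
```

```text
cleaner cap (424.1951219512195, 129.08536585365854, 82.0) (401.1, 117.28333333333333, 60.0) [0.6713 0.3138 0.1777] [0.0006 0.0006]
jar lid (191.37019230769232, 335.5673076923077, 624.0) (216.06145966709346, 344.2740076824584, 781.0) [ 0.6015 -0.4382  0.0722] [0.0003 0.0003]
carton (384.0146914789422, 245.33888344760038, 1021.0) (388.39888268156426, 227.736312849162, 895.0) [0.76   0.0451 0.0271] [0.0004 0.0004]
cap (373.97852760736197, 141.1042944785276, 326.0) (348.91570881226056, 144.24137931034483, 261.0) [0.5172 0.322  0.0281] [0.0008 0.0008]
```

The rows are not in the units I measure in: turns go in shares of 180 degrees. I convert before sending: -45 degrees is -0.25.

Request:
tcp_steps(offsets=[0.02, -0.014, 0, -0.0222, 0.06, 0.045, -0.032, 0, -0.05, 0.06, 0.075, -0.053, 0, -0.0833, 0.06, 0.105, -0.075, 0, -0.1167, 0.06, 0.135, -0.096, 0, -0.15, 0.06, 0.165, -0.118, 0, -0.1833, 0.06, 0.195, -0.139, 0, -0.2167, 0.06, 0.225, -0.16, 0, -0.25, 0.06], grip_n=20)

```text
time_s: 1.02
tool_pos: [0.4152, -0.343, 0.2398]
tool_rot: [180.0, 0.0, 70.9]
force: [0.1, -1.3, -0.5]
grip_width: 0.0603
grasp_force: 0.0
```

```bash
python3 - <<'E'
from h import *
o=env.get_obs();print(o['tool_pos'],o['tool_rot'],o['qpos'])
a=np.radians(o['tool_rot'][2]);d=np.array([.478,-.229])-o['tool_pos'][:2];print(d@[np.cos(a),np.sin(a)],d@[np.sin(a),-np.cos(a)],79-o['tool_rot'][2])
E
```

```text
[ 0.41521172 -0.34301266  0.23983126] [1.79969888e+02 3.16637153e-02 7.08943725e+01] [ 53.7580427    5.66089221 -18.1595254   98.51585271   1.83749912
  76.07248709  16.13444061]
0.12828375339477954 0.022012137006323457 8.105627508843511
```

```bash
python3 - <<'E'
from h import *
c=shot('wrist','w1'); np.save('w1.npy',c['world_from_camera'])
for p in [(.532,.010,.165),(.497,-.131,.07)]: print(proj(c,p,True))
E
```

```text
(np.float64(318.27966134896405), np.float64(-180.28843418762872))
(np.float64(331.5519296125262), np.float64(-29.63719626327881))
```

View pics/w1.png

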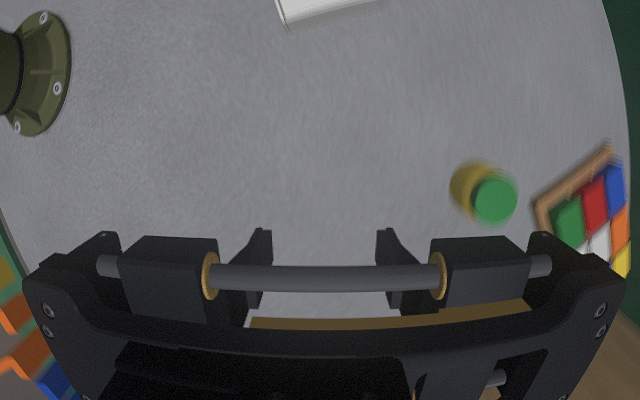

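The wrist view shows the tub's near edge only at the very top (280-380, 0-25), and the fingers at row ~250. Closer in it will be fully in view.

In the tool's units: -8 degrees is -0.0444.

Request:
tcp_steps(offsets=[0.02, 0.003, 0, -0.0111, 0.06, 0.045, 0.007, 0, -0.0222, 0.06, 0.07, 0.011, 0, -0.0333, 0.06, 0.095, 0.015, 0, -0.0444, 0.06, 0.115, 0.019, 0, -0.0444, 0.06, 0.128, 0.022, 0, -0.0444, 0.06, 0.128, 0.022, 0, -0.0444, 0.06, 0.128, 0.022, 0, -0.0444, 0.06])

```text
time_s: 1.73
tool_pos: [0.4781, -0.2308, 0.2395]
tool_rot: [-180.0, 0.0, 78.7]
force: [-0.9, -0.1, -0.7]
grip_width: 0.0602
grasp_force: 0.0
```

```bash
python3 - <<'E'
from h import *
c=shot('wrist','w2')
for p in [(.532,.010,.165),(.497,-.131,.07)]: print(proj(c,p,True))
o=env.get_obs();print(o['tool_pos'],o['tool_rot'])
E
```

```text
(np.float64(331.233175942349), np.float64(-95.4022085641129))
(np.float64(322.82796086987753), np.float64(84.21981919761645))
[ 0.47749453 -0.23205462  0.23946239] [-1.79977132e+02  4.19016253e-02  7.85649227e+01]
```

View pics/w2.png

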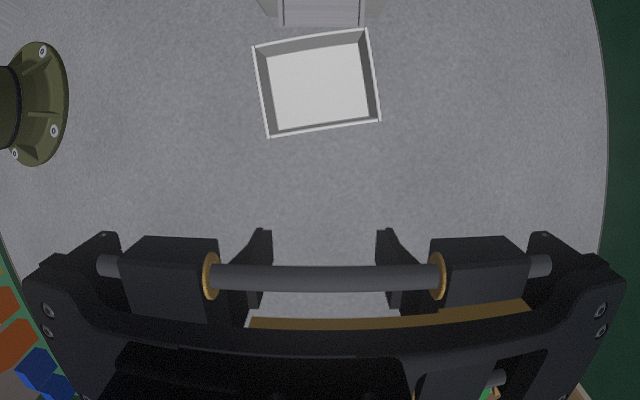

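Now the tub rim corners are clear: (253,46), (368,28), (381,121), (269,137). The chute spans columns 284-362 at row 25.

```bash
cat > m3.py <<'E'
from h import *
c=shot('wrist')
P=np.array([plane(c,u,v,.07,True) for u,v in [(253,46),(368,28),(381,121),(269,137)]])
for i in range(4):
    e=P[(i+1)%4]-P[i];print(np.round(P[i],4),np.linalg.norm(e),np.degrees(np.arctan2(e[1],e[0])))
print('tub',P.mean(0))
for z in(.09,.11,.13):
    a,b=plane(c,284,25,z,True),plane(c,362,25,z,True);e=b-a;print(z,np.linalg.norm(e),np.degrees(np.arctan2(e[1],e[0])),(a+b)/2)
E
python3 m3.py
```

```text
[ 0.4356 -0.0768  0.07  ] 0.11753912573047143 -2.7467743851470177
[ 0.553  -0.0825  0.07  ] 0.09754857755741825 -93.30659721147794
[ 0.5473 -0.1798  0.07  ] 0.11560910835262735 176.81628035475325
[ 0.4319 -0.1734  0.07  ] 0.096667249725387 87.83425359524456
tub [ 0.49195433 -0.12813369  0.07      ]
0.09 0.073420322266752 -11.486527155187426 [ 0.50816846 -0.07589243  0.09      ]
0.11 0.06843653131232726 -11.486527155187451 [ 0.50713671 -0.08126305  0.11      ]
0.13 0.06345274035790262 -11.486527155187433 [ 0.50610497 -0.08663368  0.13      ]
```

Request:
tcp_steps(offsets=[0, -0.006, 0.02, 0, 0.06, 0, -0.006, 0.05, 0, 0.06, 0, -0.006, 0.08, 0, 0.06, 0, -0.006, 0.11, 0, 0.06, 0, -0.006, 0.14, 0, 0.06, 0, -0.006, 0.165, 0, 0.06, 0, -0.006, 0.185, 0, 0.06, 0, -0.006, 0.19, 0, 0.06])

```text
time_s: 2.5
tool_pos: [0.4686, -0.2306, 0.0459]
tool_rot: [-179.6, -0.1, 78.4]
force: [-0.6, 0.3, 0.8]
grip_width: 0.06
grasp_force: 0.0
```

Request:
tcp_steps(offsets=[0.008, 0, 0, 0, 0.06, 0.018, 0, 0, 0, 0.06, 0.028, 0, 0, 0, 0.06, 0.035, 0, 0, 0, 0.06, 0.039, 0, 0, 0, 0.06, 0.043, 0, 0, 0, 0.06, 0.047, 0, 0, 0, 0.06, 0.05, 0, 0, 0, 0.06])

```text
time_s: 3.17
tool_pos: [0.4818, -0.1815, 0.0499]
tool_rot: [180.0, 0.1, 78.6]
force: [-1.5, -2.0, 2.2]
grip_width: 0.0601
grasp_force: 1.5
```

```bash
python3 - <<'E'
from h import *
c=shot('wrist','w3'); o=env.get_obs();print(o['tool_pos'],o['tool_rot'],o['force'])
E
```

```text
[ 0.48196789 -0.18065805  0.04979668] [1.79991720e+02 2.05491226e-02 7.86164097e+01] [ 0.08455439 -1.45705569  1.43474422]
```

View pics/w3.png

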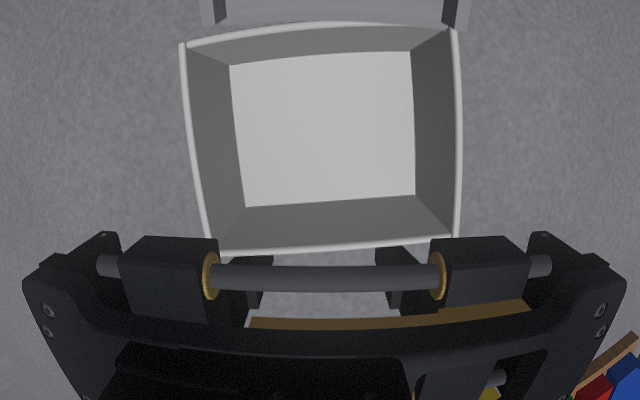

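The left finger has just met the tub's near face. The rim corners are at (182,43), (453,30), (457,237), (212,252), still a few degrees askew. About 31 mm to go, with a small sideways drift to centre it.

Request:
tcp_steps(offsets=[0.002, 0, 0, 0, 0.06, 0.005, 0, 0, 0, 0.06, 0.008, 0, 0, 0, 0.06, 0.011, 0.001, 0, 0, 0.06, 0.014, 0.002, 0, 0, 0.06, 0.017, 0.003, 0, 0, 0.06, 0.02, 0.004, 0, 0, 0.06, 0.022, 0.005, 0, 0, 0.06])

```text
time_s: 3.88
tool_pos: [0.4913, -0.1596, 0.0493]
tool_rot: [-180.0, -0.0, 78.6]
force: [-1.4, -1.2, -1.4]
grip_width: 0.0599
grasp_force: 1.0
```

```bash
python3 - <<'E'
from h import *
c=shot('wrist','w4'); o=env.get_obs();print(o['tool_pos'],o['tool_rot'],o['force'])
E
```

```text
[ 0.49165424 -0.15930179  0.04939464] [ 1.79992706e+02 -4.84049060e-02  7.86558565e+01] [-0.09383318  0.09412323 -1.19028235]
```

View pics/w4.png

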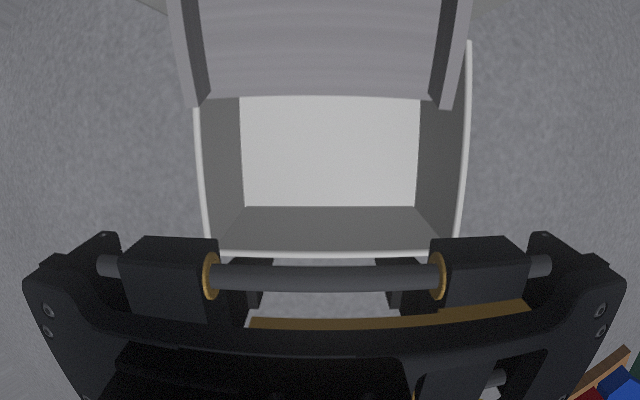

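The tub is now square to the fingers and its far end is under the chute (chute lip at row ~100, columns 195-440; tub walls at 196 and 466). About 8 mm remains.

Request:
tcp_steps(offsets=[0.002, 0, 0, 0, 0.06, 0.004, -0.001, 0, 0, 0.06, 0.006, -0.002, 0, 0, 0.06, 0.008, -0.002, 0, 0, 0.06, 0.009, -0.002, 0, 0, 0.06, 0.01, -0.002, 0, 0, 0.06])

```text
time_s: 4.43
tool_pos: [0.4912, -0.1505, 0.0497]
tool_rot: [180.0, 0.0, 78.6]
force: [-0.8, -3.6, 1.4]
grip_width: 0.06
grasp_force: 2.4
```

Request:
tcp_steps(offsets=[0.001, 0, 0, 0, 0.06, 0.002, 0, 0, 0, 0.06, 0.002, 0, 0, 0, 0.06])

```text
time_s: 4.68
tool_pos: [0.491, -0.1503, 0.0498]
tool_rot: [-180.0, 0.1, 78.5]
force: [-1.6, -6.0, 1.5]
grip_width: 0.0602
grasp_force: 3.1
```

Request:
tcp_steps(offsets=[0.001, 0, 0, 0, 0.06, 0.002, 0, 0, 0, 0.06, 0.002, 0, 0, 0, 0.06])

```text
time_s: 4.93
tool_pos: [0.4907, -0.1501, 0.0498]
tool_rot: [-180.0, 0.2, 78.4]
force: [-3.5, -8.7, 1.6]
grip_width: 0.0603
grasp_force: 4.8
```

Stalled in contact with force building to 9 N, exactly where expected (tool y' -0.168). Now I'll back straight off and rise.

Request:
tcp_steps(offsets=[-0.004, 0, 0, 0, 0.06, -0.01, 0, 0, 0, 0.06, -0.025, 0, 0, 0, 0.06, -0.045, 0, 0, 0, 0.06, -0.065, 0, -0.01, 0, 0.06, -0.075, 0, -0.04, 0, 0.06, -0.08, 0, -0.08, 0, 0.06, -0.08, 0, -0.12, 0, 0.06])

```text
time_s: 5.6
tool_pos: [0.4751, -0.2253, 0.17]
tool_rot: [-179.9, -0.1, 78.5]
force: [2.0, -0.7, 0.9]
grip_width: 0.06
grasp_force: 0.0
```

```bash
python3 - <<'E'
from h import *
c=shot('wrist','w5'); o=env.get_obs();print(o['tool_pos'],o['tool_rot'],o['force'],o['qpos'])
s=shot('scene','s5');d=shot('side','d5')
a=s['color'][120:270,220:420];b=d['color'][120:270,220:420]
cv2.imwrite('pics/c5.png',np.vstack([cv2.resize(a,None,fx=2,fy=2,interpolation=2),cv2.resize(b,None,fx=2,fy=2,interpolation=2)]))
im=c['color'][0:260,120:520];cv2.imwrite('pics/c5.png',np.hstack([cv2.imread('pics/c5.png')[:600],cv2.copyMakeBorder(im,0,340,0,0,0)]))
E
```

```text
[ 0.48024394 -0.22636335  0.17926743] [1.79332542e+02 1.44832944e-01 7.85830160e+01] [ 3.69389209 -0.95286998  4.83718617] [ 45.85525156   7.07613348 -25.11161203 104.42215942   3.25574689
  68.5130682    8.33767827]
```

View pics/c5.png

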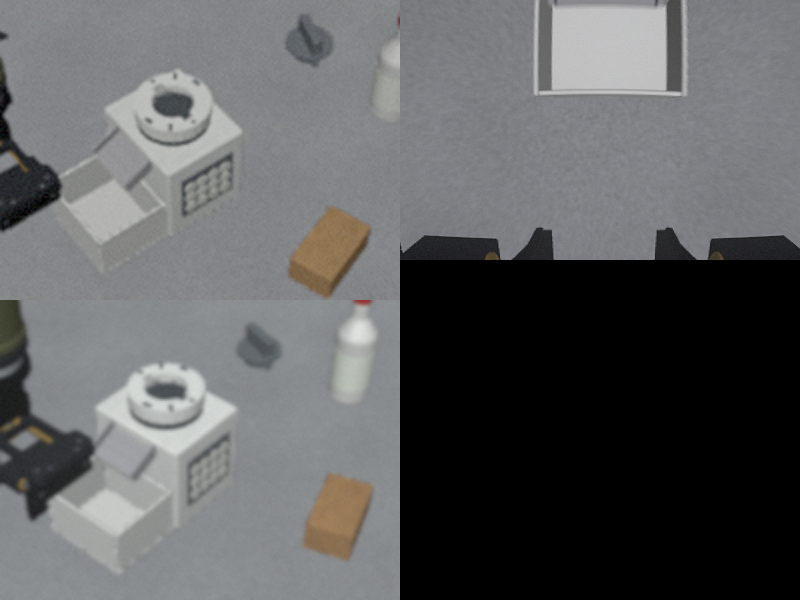

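The tub sits flush and square under the chute (both outside views show the tub rim meeting the housing; the wrist view shows it parallel to the fingers). Nothing else has moved. Next I hover near the mouth and measure it from two wrist positions.

Request:
tcp_steps(offsets=[0, 0, -0.03, 0, 0.08, 0.01, 0, -0.06, 0, 0.08, 0.03, 0, -0.09, 0, 0.08, 0.055, 0, -0.115, 0, 0.08, 0.085, 0, -0.12, 0, 0.08, 0.11, 0, -0.12, 0, 0.08, 0.13, 0, -0.12, 0, 0.08, 0.14, 0, -0.12, 0, 0.08])

```text
time_s: 6.42
tool_pos: [0.5039, -0.0833, 0.2885]
tool_rot: [-179.9, -0.1, 78.9]
force: [-1.3, -1.0, 0.9]
grip_width: 0.0795
grasp_force: 0.0
```

Request:
tcp_steps(offsets=[0, 0, 0, 0, 0.08, 0, 0, 0, 0, 0.08])

```text
time_s: 6.58
tool_pos: [0.5034, -0.0879, 0.2885]
tool_rot: [-179.9, 0.0, 78.6]
force: [0.1, -0.0, 0.5]
grip_width: 0.0802
grasp_force: 0.0
```

```bash
cat > blob.py <<'E'
from h import *
def blobs(c,ctr,R,thr,mn=4,mx=5000):
    g=cv2.GaussianBlur(cv2.cvtColor(c['color'],cv2.COLOR_BGR2GRAY),(3,3),0)
    m=(g<thr).astype(np.uint8); k=np.zeros_like(m);cv2.circle(k,(int(ctr[0]),int(ctr[1])),int(R),1,-1);m&=k
    n,l,st,ce=cv2.connectedComponentsWithStats(m)
    return [(np.round(ce[i],2),st[i].tolist()) for i in range(1,n) if mn<=st[i][4]<=mx]
E
python3 - <<'E'
from blob import *
c=shot('wrist','w6'); import pickle;pickle.dump(c,open('w6.pkl','wb'))
m=(.5275,.0145,.165);p=proj(c,m,True);R=max(np.hypot(*(np.array(proj(c,(m[0]+a,m[1]+b,.165),True))-p)) for a,b in[(.046,0),(0,.046),(0,-.046)])
print(p,R,env.get_obs()['tool_pos'])
for t in(90,110):
    for b in blobs(c,p,R,t):print(t,b)
E
```

```text
(np.float64(328.1503728406522), np.float64(76.32940609231765)) 53.19072922604873 [ 0.50333052 -0.08893319  0.28869087]
90 (array([318.24,  25.61]), [313, 24, 11, 4, 33])
90 (array([289.88,  43.29]), [287, 41, 6, 5, 17])
90 (array([326.25,  73.2 ]), [289, 45, 76, 57, 2932])
90 (array([276.71,  73.  ]), [276, 72, 3, 3, 7])
90 (array([375.8,  74. ]), [374, 73, 4, 3, 10])
90 (array([363.58, 104.65]), [360, 101, 8, 8, 26])
90 (array([334.04, 120.65]), [330, 119, 9, 4, 23])
110 (array([318.15,  25.85]), [313, 24, 11, 5, 40])
110 (array([290.12,  43.38]), [287, 41, 7, 6, 24])
110 (array([326.31,  73.28]), [288, 45, 78, 58, 3061])
110 (array([276.91,  72.64]), [276, 71, 3, 4, 11])
110 (array([375.5 ,  74.29]), [374, 73, 4, 4, 14])
110 (array([363.59, 104.68]), [360, 101, 9, 9, 37])
110 (array([334.2 , 120.71]), [329, 119, 11, 5, 35])
```

Request:
tcp_steps(offsets=[0.015, 0.01, 0, 0, 0.08, 0.035, 0.02, 0, 0, 0.08, 0.05, 0.03, 0, 0, 0.08, 0.05, 0.03, 0, 0, 0.08, 0.05, 0.03, 0, 0, 0.08, 0.05, 0.03, 0, 0, 0.08])

```text
time_s: 7.13
tool_pos: [0.5426, -0.0466, 0.289]
tool_rot: [-179.9, 0.1, 78.5]
force: [0.2, -1.1, 0.7]
grip_width: 0.0803
grasp_force: 0.0
```

```bash
cat > m4.py <<'E'
from blob import *
import pickle
c=shot('wrist','w7');pickle.dump(c,open('w7.pkl','wb'))
a=pickle.load(open('w6.pkl','rb'))
def marks(c):
    m=(.5275,.0145,.165);p=proj(c,m,True);out=[]
    for ce,st in blobs(c,p,75,100,5,90):
        q=plane(c,*ce,.165,True); r=np.hypot(*(q-m)[:2])
        if .036<r<.05: out.append((ce,q,np.degrees(np.arctan2(*(q-m)[[1,0]]))))
    return sorted(out,key=lambda t:t[2])
A=marks(a);B=marks(c)
for M in(A,B):
    print([ (np.round(t[0],1).tolist(),round(t[2],1)) for t in M])
if len(A)==len(B)==6:
    P=[]
    for x,y in zip(A,B):
        p,e=tri([ray(a,*x[0],True),ray(c,*y[0],True)]);P.append(p);print(np.round(p,4),np.round(e,4))
    P=np.array(P);m=P.mean(0);print('mouth tri',m)
for M in(A,B):
    Q=np.array([t[1] for t in M]);ce=(Q.max(0)+Q.min(0))/2 if len(Q)<6 else Q.mean(0);print('plane',ce,[round(np.degrees(np.arctan2(*(q-ce)[[1,0]])),1) for q in Q],[round(np.hypot(*(q-ce)[:2]),4) for q in Q])
E
python3 m4.py
```

```text
[([334.2, 120.6], np.float64(-93.6)), ([363.8, 104.9], np.float64(-49.9)), ([375.5, 74.0], np.float64(-7.1)), ([318.0, 25.7], np.float64(89.5)), ([288.3, 41.9], np.float64(126.1)), ([276.4, 72.9], np.float64(163.7))]
[([299.5, 174.8], np.float64(-93.9)), ([328.0, 158.8], np.float64(-49.8)), ([339.8, 128.0], np.float64(-7.0)), ([281.9, 80.0], np.float64(89.8)), ([253.2, 97.4], np.float64(126.3)), ([243.0, 129.0], np.float64(163.8))]
[ 0.525  -0.0242  0.1649] [0.0001 0.0001]
[ 0.5527 -0.0154  0.1645] [0.0002 0.0002]
[0.568  0.0095 0.1646] [0. 0.]
[0.5278 0.0608 0.1654] [0.0001 0.0001]
[0.5001 0.0519 0.1654] [0.0002 0.0002]
[0.4848 0.027  0.1657] [0.0001 0.0001]
mouth tri [0.52639238 0.01827511 0.16505894]
plane [0.52645534 0.01821793 0.165     ] [np.float64(-91.9), np.float64(-52.0), np.float64(-11.9), np.float64(88.0), np.float64(127.9), np.float64(168.1)] [np.float64(0.0426), np.float64(0.0428), np.float64(0.0424), np.float64(0.0427), np.float64(0.0426), np.float64(0.0426)]
plane [0.52623654 0.01841253 0.165     ] [np.float64(-91.8), np.float64(-51.9), np.float64(-12.0), np.float64(88.1), np.float64(128.1), np.float64(168.3)] [np.float64(0.0426), np.float64(0.0426), np.float64(0.0427), np.float64(0.0426), np.float64(0.0428), np.float64(0.0426)]
```

Mouth triangulated at (0.5264, 0.0183, 0.1651), height and 42.6 mm mark radius consistent, dispenser yaw -11.9. On to the cap.

In the tool's units: -46 degrees is -0.2556.

Request:
tcp_steps(offsets=[0.02, 0, 0, -0.0278, 0.08, 0.05, -0.005, 0, -0.0611, 0.08, 0.085, -0.01, 0, -0.0944, 0.08, 0.12, -0.01, 0, -0.1278, 0.08, 0.155, -0.01, 0, -0.1611, 0.08, 0.19, -0.015, 0, -0.1944, 0.08, 0.225, -0.02, 0, -0.2278, 0.08, 0.255, -0.02, 0, -0.2556, 0.08])

```text
time_s: 7.85
tool_pos: [0.5733, 0.2106, 0.2898]
tool_rot: [-180.0, 0.0, 124.9]
force: [-0.2, 0.0, 0.2]
grip_width: 0.0799
grasp_force: 0.0
```

```bash
python3 - <<'E'
from h import *
o=env.get_obs();a=np.radians(o['tool_rot'][2]);d=np.array([.58,.245])-o['tool_pos'][:2];print(d@[np.cos(a),np.sin(a)],d@[np.sin(a),-np.cos(a)],130-o['tool_rot'][2],o['tool_pos'],o['qpos'])
E
```

```text
0.024455249207250774 0.025149728760137144 5.139248523336718 [0.57334178 0.21055822 0.28977993] [ 15.39281807  18.18976437 -47.93299247  83.33331835  13.50498126
  84.41578851   2.44424506]
```

In the tool's units: -5 degrees is -0.0278.

Request:
tcp_steps(offsets=[0.01, 0.01, 0.01, -0.0111, 0.08, 0.02, 0.02, 0.02, -0.0222, 0.08, 0.024, 0.025, 0.02, -0.0278, 0.08, 0.024, 0.025, 0.02, -0.0278, 0.08, 0.024, 0.025, 0.02, -0.0278, 0.08])

```text
time_s: 8.27
tool_pos: [0.5813, 0.2416, 0.2693]
tool_rot: [-179.9, 0.0, 129.4]
force: [-0.4, -1.3, 1.2]
grip_width: 0.0799
grasp_force: 0.0
```

```bash
python3 - <<'E'
from h import *
import pickle
c=shot('wrist','w8');pickle.dump(c,open('w8.pkl','wb'))
p=proj(c,(.517,.322,.02),True);print(p,env.get_obs()['tool_pos'],env.get_obs()['tool_rot'])
x,y=map(int,p);y0=max(0,y-75);r=c['color'][y0:y+75,x-75:x+75];cv2.imwrite('pics/c8.png',cv2.resize(r,(600,600*r.shape[0]//150),interpolation=2));print(x-75,y0)
E
```

```text
(np.float64(324.5366583292987), np.float64(87.43241402291346)) [0.58150664 0.24137535 0.26975746] [-1.79972476e+02  7.37784738e-02  1.29406749e+02]
249 12
```

View pics/c8.png

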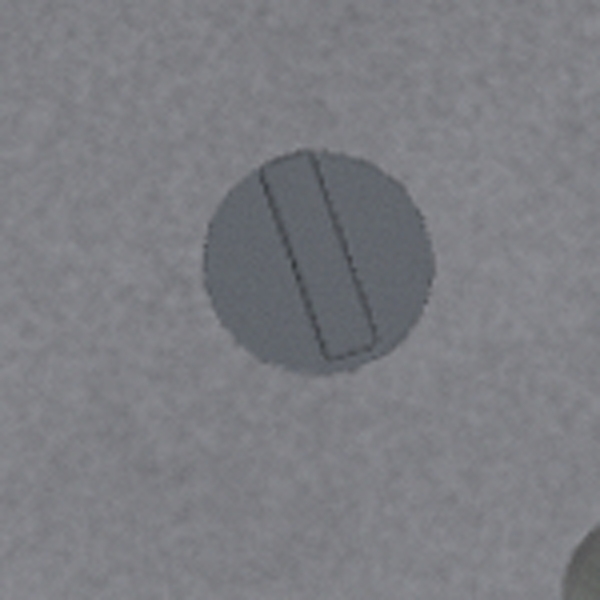

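The disc is seen full (crop centre (319,261)), with the bar outlined by corners (262,172), (310,152), (375,343), (328,358) in the 4x crop. Next: convert these, then take a second viewpoint to check heights.

Request:
tcp_steps(offsets=[0.02, 0.01, 0.02, 0, 0.08, 0.04, 0.02, 0.04, 0, 0.08, 0.05, 0.02, 0.05, 0, 0.08, 0.05, 0.02, 0.05, 0, 0.08, 0.05, 0.02, 0.05, 0, 0.08])

```text
time_s: 8.73
tool_pos: [0.5645, 0.2935, 0.2199]
tool_rot: [-180.0, 0.1, 129.6]
force: [0.7, 0.6, 0.6]
grip_width: 0.0798
grasp_force: 0.0
```

```bash
cat > m5.py <<'E'
from h import *
import pickle
a=pickle.load(open('w8.pkl','rb'));c=shot('wrist','w9');pickle.dump(c,open('w9.pkl','wb'))
C=np.array([(262,172),(310,152),(375,343),(328,358)])/4+[249,12]-.375
P=np.array([plane(a,*p,.051,True) for p in C]);print(np.round(P,4),'bar c',P.mean(0))
e=(P[0]+P[1]-P[2]-P[3])/2;f=(P[0]+P[3]-P[1]-P[2])/2;print('len',np.linalg.norm(e),'th',np.linalg.norm(f),'ang',np.degrees(np.arctan2(e[1],e[0])))
def disc(c):
    g=cv2.GaussianBlur(c['color'],(5,5),0).astype(int);p=proj(c,(.517,.325,.023),True)
    v=g[...,2]; x,y=map(int,p);bg=np.median(g[max(0,y-70):y+40,x-70:x+70,2]);s=np.median(g[y-6:y+6,x-16:x+16,2])
    m=(v<(bg+s)/2).astype(np.uint8);k=np.zeros_like(m);cv2.circle(k,(x,y),55,1,-1);m&=k
    m=cv2.morphologyEx(m,cv2.MORPH_OPEN,np.ones((5,5)))
    n,l,st,ce=cv2.connectedComponentsWithStats(m);i=1+np.argmax(st[1:,4])
    ct=max(cv2.findContours((l==i).astype(np.uint8),0,1)[0],key=cv2.contourArea);el=cv2.fitEllipse(cv2.convexHull(ct)); print('disc',bg,s,el,st[i]);return el[0]
u=disc(a);w=disc(c);print('tri',tri([ray(a,*u,True),ray(c,*w,True)]),'plane',plane(a,*u,.023,True),plane(c,*w,.023,True))
# dark bar outline in 2nd view
g=c['color'][...,2];print('bar proj',[np.round(proj(c,p,True),1).tolist() for p in P])
o=env.get_obs();print(o['tool_pos'],o['tool_rot'])
E
python3 m5.py
```

```text
[[0.4841 0.3431 0.051 ]
 [0.4909 0.3565 0.051 ]
 [0.5414 0.3246 0.051 ]
 [0.5338 0.3125 0.051 ]] bar c [0.51256692 0.33418048 0.051     ]
len 0.05904887936492042 th 0.014669976883719418 ang 148.1200286371511
disc 127.0 97.0 ((328.05560302734375, 77.24015808105469), (56.16261672973633, 57.46512985229492), 103.89532470703125) [ 300   50   57   56 2534]
disc 126.0 96.0 ((310.81048583984375, 118.36181640625), (64.18460845947266, 64.88694763183594), 124.11627960205078) [ 279   87   65   64 3285]
tri (array([0.51217508, 0.33494874, 0.01965744]), [np.float64(0.000111319676637209), np.float64(0.00011131967663742827)]) plane [0.51223686 0.33464219 0.023     ] [0.51230682 0.33516897 0.023     ]
bar proj [[292.9, 96.0], [306.6, 89.9], [325.3, 145.5], [312.0, 149.9]]
[0.56550158 0.29297248 0.22057976] [1.79964738e+02 1.18434423e-01 1.29488262e+02]
```

```bash
cat > m6.py <<'E'
from h import *
import pickle
def bar(c,ctr,R):
    g=cv2.cvtColor(c['color'],cv2.COLOR_BGR2GRAY);b=cv2.morphologyEx(g,cv2.MORPH_BLACKHAT,np.ones((5,5)))
    k=np.zeros_like(g);cv2.circle(k,(int(round(ctr[0])),int(round(ctr[1]))),R,1,-1)
    m=((b>14)&(k>0)).astype(np.uint8);n,l,st,ce=cv2.connectedComponentsWithStats(m,connectivity=8)
    pts=np.vstack([np.argwhere(l==i)[:,::-1] for i in range(1,n) if st[i][4]>8]).astype(np.float32)
    r=cv2.minAreaRect(pts);bx=cv2.boxPoints(r)
    P=np.array([plane(c,*p,.051,True) for p in bx]);e1=P[1]-P[0];e2=P[2]-P[1]
    e=e1 if np.linalg.norm(e1)>np.linalg.norm(e2) else e2;print(len(pts),r,'bar c',P.mean(0),np.linalg.norm(e1),np.linalg.norm(e2),'ang',np.degrees(np.arctan2(e[1],e[0]))%180);return r[0]
a=pickle.load(open('w8.pkl','rb'));c=pickle.load(open('w9.pkl','rb'))
u=bar(a,(328,77),27);w=bar(c,(310.8,118.4),31);print(tri([ray(a,*u,True),ray(c,*w,True)]))
E
python3 m6.py
```

```text
148 ((328.4200134277344, 75.94001770019531), (50.97694396972656, 15.143314361572266), 70.55996704101562) bar c [0.51284404 0.33404279 0.051     ] 0.017502632457219284 0.06032999184288603 ang 148.4399696881237
151 ((315.0566101074219, 115.02423858642578), (60.4885139465332, 15.03669261932373), 56.853004455566406) bar c [0.51371853 0.34215935 0.051     ] 0.015053855534448728 0.06132545332126209 ang 162.34399510538873
(array([ 0.51177341,  0.33923322, -0.00464308]), [np.float64(0.0018041879468300996), np.float64(0.0018041879468301252)])
```

```bash
sed -i 's/b>14/b>TH/; s/def bar(c,ctr,R)/def bar(c,ctr,R,TH)/; /^u=/d' m6.py; cat >> m6.py <<'E'
for th in(14,18,22):
    u=bar(a,(328,77),26,th);w=bar(c,(310.8,118.4),29,th);print(tri([ray(a,*u,True),ray(c,*w,True)]))
E
python3 m6.py
```

```text
145 ((328.73388671875, 76.82923126220703), (49.090965270996094, 15.143314361572266), 70.55996704101562) bar c [0.51380763 0.33344017 0.051     ] 0.01750020307566054 0.0580567875365958 ang 148.45931265338874
137 ((315.78076171875, 115.32276153564453), (57.30619430541992, 10.958675384521484), 60.75117111206055) bar c [0.51448713 0.34235651 0.051     ] 0.01095899970010718 0.058144572916919345 ang 158.46228937520144
(array([ 0.51258368,  0.33919313, -0.01170974]), [np.float64(0.001879962782105514), np.float64(0.0018799627821053798)])
98 ((328.56463623046875, 76.18307495117188), (47.759681701660156, 15.032373428344727), 70.55996704101562) bar c [0.51317315 0.33389887 0.051     ] 0.017372203008624933 0.05649736731088775 ang 148.44582910000796
120 ((315.96856689453125, 115.476806640625), (57.245086669921875, 8.909061431884766), 62.987335205078125) bar c [0.51473965 0.34234317 0.051     ] 0.008903884054930505 0.05811639777690168 ang 156.23244675204478
(array([ 0.51254292,  0.33929719, -0.00458408]), [np.float64(0.0022578818149718532), np.float64(0.002257881814971945)])
11 ((315.7260437011719, 61.102725982666016), (10.767786026000977, 0.8192880153656006), 69.44395446777344) bar c [0.49045041 0.33822028 0.051     ] 0.0009454373323492202 0.012887891426839125 ang 149.17035757853137
90 ((316.4697265625, 116.15235900878906), (56.30275344848633, 2.0602898597717285), 70.27772521972656) bar c [0.51557606 0.34208933 0.051     ] 0.0020559038419975416 0.05725164005123585 ang 148.9582458132149
(array([0.50711917, 0.33795213, 0.12449588]), [np.float64(0.010800394185721202), np.float64(0.01080039418572094)])
```

The second view saw one bar edge, consistent with the 51 mm top; the disc triangulates at 20 mm (text: 17-23). Cap centre is (0.5125, 0.3345), bar direction 148.4.

The rows are not in the units I measure in: turns go in shares of 180 degrees. I convert before sending: -19 degrees is -0.1056.

Request:
tcp_steps(offsets=[0.02, -0.004, 0.02, -0.0278, 0.08, 0.04, -0.009, 0.04, -0.0611, 0.08, 0.06, -0.014, 0.06, -0.0944, 0.08, 0.066, -0.0145, 0.08, -0.1056, 0.08, 0.066, -0.0145, 0.09, -0.1056, 0.08, 0.066, -0.0145, 0.09, -0.1056, 0.08, 0.066, -0.0145, 0.09, -0.1056, 0.08])

```text
time_s: 9.37
tool_pos: [0.5132, 0.3345, 0.1303]
tool_rot: [180.0, 0.1, 148.4]
force: [0.9, -0.2, 0.6]
grip_width: 0.0798
grasp_force: 0.0
```

```bash
cat > to.py <<'E'
import sys
from h import *
x,y,z,w=map(float,sys.argv[1:]);o=env.get_obs();a=np.radians(o['tool_rot'][2]);d=np.array([x,y])-o['tool_pos'][:2]
print('dx %.4f dy %.4f dz %.4f turn %.2f'%(d@[np.cos(a),np.sin(a)],d@[np.sin(a),-np.cos(a)],o['tool_pos'][2]-z,o['tool_rot'][2]-w),o['tool_pos'],np.round(o['tool_rot'],2),np.round(o['qpos'],1),np.round(o['force'],1),np.round(o['wrist_torque'],2))
E
python3 to.py .5125 .3345 .043 148.4
```

```text
dx 0.0006 dy -0.0004 dz 0.0873 turn -0.04 [0.51324986 0.33454351 0.13025618] [1.7999e+02 9.0000e-02 1.4836e+02] [  5.1  26.7 -51.8  94.9  22.3  69.3   6.6] [ 0.9 -0.2  0.6] [ 0.06 -0.09 -0.04]
```

Request:
tcp_steps(offsets=[0.0005, 0, 0.02, 0, 0.08, 0.0005, 0, 0.045, 0, 0.08, 0.0005, 0, 0.065, 0, 0.08, 0.0005, 0, 0.08, 0, 0.08, 0.0005, 0, 0.086, 0, 0.08, 0.0005, 0, 0.087, 0, 0.08, 0.0005, 0, 0.087, 0, 0.08])

```text
time_s: 9.95
tool_pos: [0.5116, 0.3367, 0.0434]
tool_rot: [179.9, 0.0, 148.5]
force: [-1.2, 0.6, 0.7]
grip_width: 0.0797
grasp_force: 0.0
```

Request:
tcp_steps(offsets=[0, 0, 0, 0, 0.06, 0, 0, 0, 0, 0.04, 0, 0, 0, 0, 0.025, 0, 0, 0, 0, 0.01, 0, 0, 0, 0, 0.01, 0, 0, 0, 0, 0.01, 0, 0, 0, 0, 0.01, 0, 0, 0, 0, 0.01], grip_n=35)

```text
time_s: 10.62
tool_pos: [0.5107, 0.3365, 0.0425]
tool_rot: [-180.0, 0.0, 148.6]
force: [-0.6, -0.1, 0.6]
grip_width: 0.0349
grasp_force: 0.0
```

```bash
python3 to.py .5125 .3345 .043 148.4
```

```text
dx -0.0026 dy -0.0008 dz -0.0005 turn 0.20 [0.51068109 0.33651693 0.04250842] [-179.99    0.    148.6 ] [  2.4  32.2 -48.6  99.1  27.1  61.2   3.3] [-0.6 -0.1  0.6] [ 0.08 -0.14  0.02]
```

Request:
tcp_steps(offsets=[-0.001, 0, 0, 0, 0.03, -0.0025, 0, 0, 0, 0.03, -0.0025, 0, 0, 0, 0.01, -0.0025, 0, 0, 0, 0.01, -0.0025, 0, 0, 0, 0.01, -0.0025, 0, 0, 0, 0.01, -0.0025, 0, 0, 0, 0.01, -0.0025, 0, 0, 0, 0.01])

```text
time_s: 11.28
tool_pos: [0.5128, 0.3351, 0.0425]
tool_rot: [-180.0, 0.0, 148.6]
force: [0.4, -0.6, 0.1]
grip_width: 0.016
grasp_force: 35.0
```

```bash
python3 to.py .5125 .3345 .043 148.4;python3 to.py .5125 .3345 .043 148.4
```

```text
dx -0.0001 dy -0.0007 dz -0.0005 turn 0.20 [0.51277257 0.33510195 0.04246172] [-179.98    0.    148.6 ] [  2.5  32.3 -48.6  98.9  27.2  61.3   3.5] [ 0.4 -0.6  0.1] [-0.04 -0.08 -0.04]
dx -0.0001 dy -0.0007 dz -0.0005 turn 0.20 [0.51277257 0.33510195 0.04246172] [-179.98    0.    148.6 ] [  2.5  32.3 -48.6  98.9  27.2  61.3   3.5] [ 0.4 -0.6  0.1] [-0.04 -0.08 -0.04]
```

Gripped (16 mm, 35 N). Lift and carry over.

Request:
tcp_steps(offsets=[0, 0, -0.01, 0, 0.01, 0, 0, -0.035, 0, 0.01, 0, 0, -0.065, 0, 0.01, 0, 0, -0.095, 0, 0.01, 0, 0, -0.125, 0, 0.01, 0, 0, -0.155, 0, 0.01, 0, 0, -0.185, 0, 0.01, 0, 0, -0.2, 0, 0.01])

```text
time_s: 11.95
tool_pos: [0.5134, 0.3367, 0.2474]
tool_rot: [179.7, 0.1, 148.6]
force: [-0.5, 0.9, -1.5]
grip_width: 0.016
grasp_force: 35.0
```

Request:
tcp_steps(offsets=[-0.01, -0.015, 0, -0.0056, 0.01, -0.026, -0.04, 0, -0.0167, 0.01, -0.045, -0.067, 0, -0.0278, 0.01, -0.064, -0.095, 0, -0.0389, 0.01, -0.083, -0.123, 0, -0.05, 0.01, -0.1, -0.15, 0, -0.0611, 0.01, -0.118, -0.176, 0, -0.0722, 0.01, -0.134, -0.2, 0, -0.0833, 0.01])

```text
time_s: 12.62
tool_pos: [0.5228, 0.0929, 0.2431]
tool_rot: [-180.0, 0.1, 163.7]
force: [0.7, -0.6, -1.1]
grip_width: 0.0161
grasp_force: 35.0
```

```bash
python3 to.py .5264 .0183 .25 168.1
```

```text
dx -0.0244 dy -0.0706 dz -0.0069 turn -4.42 [0.5227847  0.09289988 0.24312838] [-1.7996e+02  6.0000e-02  1.6368e+02] [ 37.3   8.4 -54.3  98.3   7.1  76.9  55.3] [ 0.7 -0.6 -1.1] [ 0.1  -0.18 -0.  ]
```

In the tool's units: -4.4 degrees is -0.0244.

Request:
tcp_steps(offsets=[-0.008, -0.02, -0.002, -0.0056, 0.01, -0.014, -0.04, -0.005, -0.0167, 0.01, -0.02, -0.058, -0.006, -0.0222, 0.01, -0.024, -0.069, -0.006, -0.0244, 0.01, -0.0245, -0.0705, -0.006, -0.0244, 0.01, -0.0245, -0.0705, -0.006, -0.0244, 0.01, -0.0245, -0.0705, -0.006, -0.0244, 0.01])

```text
time_s: 13.2
tool_pos: [0.5264, 0.0216, 0.2488]
tool_rot: [180.0, 0.0, 168.1]
force: [0.6, 0.8, -1.5]
grip_width: 0.0158
grasp_force: 35.0
```

```bash
python3 to.py .5264 .0183 .215 168.1
```

```text
dx -0.0007 dy -0.0033 dz 0.0338 turn -0.02 [0.52643697 0.02162221 0.24880954] [1.7997e+02 1.0000e-02 1.6808e+02] [ 43.4   7.1 -51.9  98.3   5.7  77.3  68.5] [ 0.6  0.8 -1.5] [ 0.09 -0.12  0.04]
```

Request:
tcp_steps(offsets=[0, 0, 0, 0, 0.01, 0, 0, 0, 0, 0.01])

```text
time_s: 13.37
tool_pos: [0.5265, 0.0217, 0.2486]
tool_rot: [180.0, -0.0, 168.1]
force: [0.5, -0.3, -1.3]
grip_width: 0.0156
grasp_force: 35.0
```

```bash
python3 to.py .5264 .0183 .215 168.1
```

```text
dx -0.0006 dy -0.0033 dz 0.0336 turn 0.03 [0.52645355 0.02168708 0.24861695] [179.99  -0.   168.13] [ 43.4   7.1 -51.9  98.3   5.7  77.3  68.6] [ 0.5 -0.3 -1.3] [ 0.12 -0.17  0.04]
```

Request:
tcp_steps(offsets=[0, -0.0015, 0.01, 0, 0.01, -0.0005, -0.0033, 0.022, 0, 0.01, -0.0005, -0.0033, 0.032, 0, 0.01, -0.0005, -0.0033, 0.035, 0, 0.01, -0.0005, -0.0033, 0.035, 0, 0.01, -0.0005, -0.0033, 0.035, 0, 0.01])

```text
time_s: 13.87
tool_pos: [0.5262, 0.0169, 0.2131]
tool_rot: [180.0, -0.0, 168.0]
force: [-0.2, -1.1, -0.9]
grip_width: 0.0157
grasp_force: 35.0
```

```bash
python3 to.py .5264 .0183 .1905 168.1
```

```text
dx 0.0001 dy 0.0014 dz 0.0226 turn -0.09 [0.52624568 0.0169351  0.2131221 ] [ 1.7999e+02 -5.0000e-02  1.6801e+02] [ 43.1   8.7 -51.6 101.2   7.   73.5  67.8] [-0.2 -1.1 -0.9] [ 0.12 -0.14 -0.04]
```

Request:
tcp_steps(offsets=[0, 0.0012, 0, 0, 0.01, 0, 0.0012, 0.002, 0, 0.01, 0, 0.0012, 0.004, 0, 0.01, 0, 0.0012, 0.006, 0, 0.01, 0, 0.0012, 0.008, 0, 0.01, 0, 0.0012, 0.009, 0, 0.01, 0, 0.0012, 0.009, 0, 0.01])

```text
time_s: 14.45
tool_pos: [0.5265, 0.018, 0.2042]
tool_rot: [-180.0, -0.0, 168.0]
force: [-0.2, 0.0, -1.2]
grip_width: 0.0157
grasp_force: 35.0
```

```bash
python3 to.py .5264 .0183 .1905 168.1
```

```text
dx 0.0001 dy 0.0003 dz 0.0137 turn -0.10 [0.5264554  0.0179665  0.20419723] [-1.7999e+02 -3.0000e-02  1.6800e+02] [ 42.8   9.2 -51.6 101.9   7.5  72.6  67.3] [-0.2  0.  -1.2] [ 0.08 -0.13 -0.05]
```

No contact; it is entering the mouth freely. On down.

Request:
tcp_steps(offsets=[0, 0, 0.002, 0, 0.01, 0, 0, 0.004, 0, 0.01, 0, 0, 0.006, 0, 0.01, 0, 0, 0.008, 0, 0.01, 0, 0, 0.01, 0, 0.01, 0, 0, 0.011, 0, 0.01, 0, 0, 0.012, 0, 0.01, 0, 0, 0.0125, 0, 0.01])

```text
time_s: 15.12
tool_pos: [0.5266, 0.018, 0.1919]
tool_rot: [-180.0, -0.0, 168.0]
force: [1.1, 0.2, -0.5]
grip_width: 0.016
grasp_force: 35.0
```

```bash
python3 to.py .5264 .0183 .1905 168.1
```

```text
dx 0.0003 dy 0.0002 dz 0.0014 turn -0.09 [0.52662052 0.01803296 0.19187072] [-1.8000e+02 -1.0000e-02  1.6801e+02] [ 42.5   9.9 -51.5 102.8   8.2  71.2  66.8] [ 1.1  0.2 -0.5] [ 0.14 -0.08  0.  ]
```

Request:
tcp_steps(offsets=[0, 0, 0.001, 0, 0.01, 0, 0, 0.0015, 0, 0.01, 0, 0, 0.002, 0, 0.01, 0, 0, 0.002, 0, 0.01])

```text
time_s: 15.45
tool_pos: [0.5267, 0.018, 0.1904]
tool_rot: [-180.0, 0.0, 168.0]
force: [-2.0, -0.5, 2.5]
grip_width: 0.0155
grasp_force: 35.0
```

Request:
tcp_steps(offsets=[0, 0, 0.0005, 0, 0.01, 0, 0, 0.001, 0, 0.01, 0, 0, 0.001, 0, 0.01])

```text
time_s: 15.7
tool_pos: [0.5267, 0.018, 0.1904]
tool_rot: [-179.9, 0.0, 168.0]
force: [-4.7, -0.5, 8.8]
grip_width: 0.0158
grasp_force: 35.0
```

```bash
python3 to.py .5264 .0183 .1905 168.1
```

```text
dx 0.0003 dy 0.0002 dz -0.0001 turn -0.10 [0.52669653 0.01801706 0.19037139] [-1.7995e+02  1.0000e-02  1.6800e+02] [ 42.4  10.  -51.5 102.9   8.3  71.   66.7] [-4.7 -0.5  8.8] [0.   0.84 0.03]
```

Seated at exactly the expected 0.1904 with 9 N of reaction. Now twist clockwise.

In the tool's units: 34 degrees is 0.1889.

Request:
tcp_steps(offsets=[0, 0, 0, 0.0167, 0.01, 0, 0, 0, 0.0389, 0.01, 0, 0, 0, 0.0667, 0.01, 0, 0, 0, 0.0944, 0.01, 0, 0, 0, 0.1222, 0.01, 0, 0, 0, 0.15, 0.01, 0, 0, 0, 0.1722, 0.01, 0, 0, 0, 0.1889, 0.01], grip_n=45)

```text
time_s: 16.37
tool_pos: [0.5271, 0.0173, 0.1904]
tool_rot: [-180.0, 0.1, 133.8]
force: [-4.2, -1.6, 8.4]
grip_width: 0.0156
grasp_force: 45.0
```

```bash
python3 to.py .5264 .0183 .1905 128.1
```

```text
dx 0.0012 dy 0.0002 dz -0.0001 turn 5.72 [0.52709663 0.01729201 0.19037387] [-1.7997e+02  1.2000e-01  1.3382e+02] [ 39.2   9.3 -47.7 103.    7.4  70.9  33.3] [-4.2 -1.6  8.4] [-0.27  0.59  0.24]
```

Request:
tcp_steps(offsets=[0, 0, 0, 0, 0.01, 0, 0, 0, 0, 0.01])

```text
time_s: 16.53
tool_pos: [0.5271, 0.0173, 0.1904]
tool_rot: [-180.0, 0.1, 134.0]
force: [-2.7, -1.7, 7.8]
grip_width: 0.016
grasp_force: 45.0
```

```bash
python3 to.py .5264 .0183 .1905 128.1
```

```text
dx 0.0012 dy 0.0002 dz -0.0001 turn 5.86 [0.52707491 0.01727209 0.19035437] [-1.7997e+02  1.1000e-01  1.3396e+02] [ 39.2   9.3 -47.7 103.    7.4  70.9  33.4] [-2.7 -1.7  7.8] [-0.24  0.55 -0.03]
```

In the tool's units: 6 degrees is 0.0333.

Request:
tcp_steps(offsets=[0, 0, 0, 0.0111, 0.01, 0, 0, 0, 0.0222, 0.01, 0, 0, 0, 0.0306, 0.01, 0, 0, 0, 0.0333, 0.01, 0, 0, 0, 0.0333, 0.01, 0, 0, 0, 0.0333, 0.01])

```text
time_s: 17.03
tool_pos: [0.527, 0.0172, 0.1904]
tool_rot: [-180.0, 0.1, 128.0]
force: [-2.7, -1.7, 8.9]
grip_width: 0.0159
grasp_force: 45.0
```

```bash
python3 to.py .5264 .0183 .1905 128.1
python3 - <<'E'
from blob import *
c=shot('wrist','w10');s=shot('scene','s10');d=shot('side','d10')
# bar top seen by the scene cameras: predicted ends for twist 40
o=env.get_obs();print(o['tool_rot'],o['wrist_torque'])
E
```

```text
dx 0.0012 dy 0.0002 dz -0.0001 turn -0.10 [0.52701508 0.01723657 0.19037293] [-1.7997e+02  1.2000e-01  1.2800e+02] [ 38.7   9.2 -47.1 103.    7.2  70.9  27.6] [-2.7 -1.7  8.9] [-0.33  0.57  0.19]
[-1.79971564e+02  1.15894586e-01  1.27997197e+02] [-0.29864569  0.57863404  0.20037329]
```

```bash
python3 m2.py | head -3; python3 -c "
from cell import env, read_camera
print(env.sign_off())"
```

```text
cleaner cap (424.1807228915663, 129.14457831325302, 83.0) (401.15, 117.21666666666667, 60.0) [0.6718 0.3127 0.1786] [0.0007 0.0007]
jar lid (191.27821939586644, 335.56279809220985, 629.0) (216.03732303732303, 344.1943371943372, 777.0) [ 0.6018 -0.4385  0.0733] [0.0003 0.0003]
carton (384.0, 245.3720703125, 1024.0) (388.34894091415833, 227.752508361204, 897.0) [0.7599 0.0451 0.0269] [0.0005 0.0005]
the job is handed in; nothing more can be done
NoneTraceback (most recent call last):
  File "m2.py", line 11, in <module>
    a=cen(s,f,b1);b=cen(d,f,b2); p,e=tri([ray(s,*a[:2]),ray(d,*b[:2])]); print(n,a,b,np.round(p,4),np.round(e,4))
  File "m2.py", line 5, in cen
    mm=cv2.moments(k,True); return mm['m10']/mm['m00'],mm['m01']/mm['m00'],mm['m00']
                                   ~~~~~~~~~^~~~~~~~~~
ZeroDivisionError: float division by zero
```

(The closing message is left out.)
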